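# Seat the sensor board in its card frame

## Task

Take the sensor board out of its storage stand, slide it gently down the two guides of the card frame until it rests on the connector (lower it, do not let it drop), then swing both ejector levers fully inward so that they press the board home. Leave the loose parts lying round about where they are.

Things in the scene. Friction and masses are not known exactly. Their poses are not given: they have to be found in the camera images.
- sensor_board: Upright grey board 6 mm thick (its x), 90 wide (y), 80 high, with an aluminium grip bar amid its top edge: 12 mm thick, 36 wide, 80 to 120 mm above the foot. The levers press on the shoulders (top edges) beside it. Small parts on both faces reach 8 mm from the middle plane, 37 to 72 mm up. 0.15 kg. Origin: centre of the lower edge (foot), z up. Fits either way round.
- card_stand: Black storage stand, fixed: base 70 x 116 x 8 mm, block 28.5 mm thick, 108 long and 42 high with a slot 8.5 mm wide (its x) and 94 long (its y). The board stands loosely in the slot, foot 8 mm above the worktop, and lifts straight out. Origin: centre of its underside.
- card_frame: Card frame, fixed: aluminium base 80 (x) x 170 (y) x 12 mm, two upright black guides facing each other along its y, 84 mm high plus flares to 96. Grooves 8.5 mm wide (x), 96 mm from groove bottom to groove bottom: play 1 mm in x, 3 in y either way; flares open to 14 mm, in x only. Slot centre straight above the origin (centre of the underside). x across the board's plane, y its width, z up.
- connector_top (a point): Centre of the top of the sprung connector bar between the guides. Levers open, the board rests on it with its foot 26 mm above the frame's underside; fully home the foot is 20 mm above it. Pressed, it pushes up with 3 to 4.5 N, more than the board's weight, so only the levers keep the board home.
- lever_left (a joint): Left ejector lever (frame's +y side), hinge in rad: 0 = fully inward, at its stop, its nose level on the board's shoulder and the arm leaning 0.35 inward of upright; grows outward to 1.35 (arm value - 0.35 outward of upright). Starts at 1.15 to 1.35; must be above 1.1 while the board goes in, else its nose blocks it. Stiff: 0.11 N m (3 to 4 N at the cross bar), stays where left.
- lever_right (a joint): Right ejector lever (frame's -y side), hinge in rad: 0 = fully inward, at its stop, its nose level on the board's shoulder and the arm leaning 0.35 inward of upright; grows outward to 1.35 (arm value - 0.35 outward of upright). Starts at 1.15 to 1.35; must be above 1.1 while the board goes in, else its nose blocks it. Stiff: 0.11 N m (3 to 4 N at the cross bar), stays where left.
- lever_left_tip (a point): Centre of the grey round cross bar at the left lever's free end (12 mm in diameter, 16 mm long along the frame's x), 46 mm from the hinge: the part to pinch or push.
- lever_left_hinge (a point): Hinge centre of the left lever, at y = +62 mm, 104 mm above the frame's underside; the hinge lies along the frame's x, between cheeks 24 mm wide over all and 114 mm high. A nose 22 mm long and 8 mm thick points from it towards the board.
- lever_right_tip (a point): The same cross bar on the right lever.
- lever_right_hinge (a point): Hinge centre of the right lever, at y = -62 mm, otherwise as the left.
- gear: Loose bystander: steel spur gear 69 mm in diameter, 22 mm high, behind the work. Leave alone.
- elec_tape: Loose bystander: roll of black tape 62 mm in diameter, 19 mm high. Leave alone.
- bush_1: Loose bystander: steel bush 28 mm in diameter and high. Leave alone.
- spanner_13: Loose bystander: combination spanner 181 mm long. Leave alone.

How it is judged (in metres and radians):
On the way:
1. the board rests on the connector between the guides while both levers are still swung out (z of sensor_board in the frame of card_frame between 0.012 and 0.03 m and horizontal distance between sensor_board and card_frame below 0.005 m and angle between sensor_board's own z axis and vertical below 0.07 rad and angle between the x axis of sensor_board and the x axis of card_frame, either way round below 0.12 rad and value of joint each of lever_left, lever_right above 0.6 rad), for 0.2 s.
At the end, for the whole second after the job is handed in: The board is home in the card frame: its foot at most 22.5 mm above the frame's underside (20 is home), within 5 mm of the slot's centre, upright within 0.07 rad, in line with the guides and at rest, and both ejector levers are swung in to below 0.12 rad (z of sensor_board in the frame of card_frame between 0.012 and 0.0225 m and horizontal distance between sensor_board and card_frame below 0.005 m and angle between sensor_board's own z axis and vertical below 0.07 rad and angle between the x axis of sensor_board and the x axis of card_frame, either way round below 0.12 rad and value of joint each of lever_left, lever_right below 0.12 rad and linear speed of sensor_board below 0.02 m/s); the robot touches nothing.
It fails at once if the board drops or is slammed down inside the guides (faster than 0.5 m/s) (z of sensor_board in the frame of card_frame below 0.09 m and horizontal distance between sensor_board and card_frame below 0.015 m and linear speed of sensor_board above 0.5 m/s).
It fails at once if a loose bystander is moved more than 30 mm (distance of any of gear, elec_tape, bush_1, spanner_13 from where it was at the start of the episode above 0.03 m).
It also fails if it takes over 69 s, if anything falls off the work surface, if the arm or the gripper's body presses on something with over 40 N, if the wrist force passes 120 N, or if a joint passes its speed limit or range.

## Robot

A 6-joint arm with a two-finger parallel gripper is mounted at the origin on a cart in front of the work surface, level with it; the furniture and walls round the work are solid. World frame = base frame: x ahead of the robot, y to its left, z up, the work surface at z = 0. Lengths are in mm, angles in rad, forces in N, time in s.
With the tool pointing down it reaches from about 275 to 725 mm from the base axis. Payload 5.6 kg.
Tool frame: the origin (TCP) lies at the very end of the fingers, on their centre line; the grasp point (between the pads) lies 19 mm behind it; z points along the fingers, y is the direction in which the jaws open and shut (so a half turn about z gives the same grasp; the last joint's range is limited). The gripper opens to 85 mm and grips with 20 to 120 N. Pads are 22 mm wide; open, the fingers measure 114 mm over their backs; the gripper's body (76 mm by 85 mm) begins 54 mm behind the grasp point. The pads swing forward as they close: fully open they stand 13 mm farther back than shut.
Start: joints at [-0.904, 0.255, 0.108, 0, -1.424, -0.285], TCP at [204.944, -510.383, 231.283] pointing down, gripper open.
Joint ranges: [-2.95, 2.95], [-1.21, 1.97], [-1.09, 1.5], [-2.87, 1.71], [-2.94, -0.07], [-3.05, 3.05]. Speed limits (rad/s): [2.57, 2.57, 3.14, 3.14, 3.14, 3.14].

## Interface

Orientations are given as a rotation vector (axis times angle).
In Python, from workcell import * gives the robot as it stands.
- The arm moves only by the tool move_arm, never from a script. Its argument "rows" is a list of rows, each an object with "slide": the shift along the world's x, y, z normalised to -1 to 1, where 1 is 10 cm, a list of three; "rotation": the turn, a rotation vector about the world's x, y, z normalised to -1 to 1, where 1 is 180 degrees, a list of three; "fingers": the opening, from 0 (shut) to 1 (fully open). In form: [{"slide": [tx, ty, tz], "rotation": [rx, ry, rz], "fingers": fingers}, ...]. A call has 1 to 8 rows; each row is the pose to reach, as a shift and turn from the pose commanded when the call began, turning the shorter way round; what a row does not reach only later rows make up. A row lasts 1/10 s, in which the tool goes at most 50 mm and 8.59 degrees, less where a joint would pass 70% of its speed; a pose out of reach is approached as far as the arm can. A call with a number of a shift or a turn outside -1 to 1 is refused whole. A call with a gripper value outside its range is refused whole. The fingers move at their own pace and stop on an object; "newtons" is the grip in N (left out, the last holds). Time passes only in rows, so rows that repeat a pose let the fingers close. It gives the time, the measured TCP pose, the force and the opening at its end, in the units of the state.
- read_state(): the state, without advancing time (a new reading comes with each control period).
- camera(name): name is "scene" or "top" or "wrist"; returns a dict with "image" (400x640x3 uint8, blue, green, red), "camera_matrix" (3x3 intrinsics, pixels), "R" (3x3) and "t" (3): a world point X has camera coordinates R X + t. Camera axes: x right, y down, z forward; pixel columns grow to the right and rows downward; lengths in mm; the calibration is good to about 2 mm. A picture is of the moment at which its call begins. There is no depth.
- hand_in(): hands the job in, once; it reports no verdict.
The state is a dict: "time": time; "q": joint angles; "joint_velocities": joint speeds; "joint_efforts": joint torques, N m; "eef_pos": TCP position; "tool_rot": TCP orientation; "wrist_force": force on the tool from outside, world axes, zero at the start; "torque": the same for the moment, N m; "gripper_width": finger opening in mm.
Only numpy, scipy, OpenCV 4.12 (cv2) and the standard library are available. Lean on these libraries where they do the work, as an engineer would, in place of code of your own. Each camera call takes 0.05 s, during which the arm holds its last target. There are 200 camera calls.

## Working session

There is one attempt and no reset: what is moved stays moved. The work goes in short steps, Python scripts to look and compute and a tool call to move; the robot and the scene stay as the last step left them, time stands still between calls to the robot, and variables do not carry over. Pictures are saved under pics/ and viewed, about 8 in all and at most 12, crops included, and the job is handed in when it is done.

Besides the shell and the picture viewer there is one more tool, called after "Call:" as name(argument=value, ...) on one line, values as JSON. move_arm: Moves the arm, as the interface text tells. Scaled input: -1 to 1 covers 10 cm each way for a shift and 180 degrees each way for a turn. Its arguments: {"type":"object","properties":{"rows":{"type":"array"},"newtons":{"type":"number"}},"required":["rows"]}

```bash
mkdir -p pics; ls; python3 - <<'E'
from workcell import *
import cv2
s=read_state();print({k:s[k] for k in('time','eef_pos','tool_rot','gripper_width','wrist_force')})
for n in('scene','top'):
    c=camera(n);cv2.imwrite(f'pics/{n}0.png',c['image']);print(n,c['camera_matrix'],c['R'],c['t'])
E
```

```text
pics
{'time': 0.0, 'eef_pos': array([ 204.78608834, -509.90328144,  230.39393883]), 'tool_rot': array([ 5.95853904e-01, -3.08416201e+00, -2.93197064e-03]), 'gripper_width': 85.29184253003794, 'wrist_force': array([-0.58127687, -0.37520911, -0.2088933 ])}
scene [[509.57220243   0.         314.06056247]
 [  0.         509.57220243 194.36508601]
 [  0.           0.           1.        ]] [[-0.88582164 -0.46372234  0.01678136]
 [-0.29615405  0.53714452 -0.78979019]
 [ 0.35722934 -0.70458311 -0.61314749]] [427.5736314  380.46488003 624.371106  ]
top [[491.50295871   0.         320.64529054]
 [  0.         491.50295871 205.58870499]
 [  0.           0.           1.        ]] [[-0.02696205 -0.99963552  0.00136831]
 [-0.98037303  0.02617503 -0.19540623]
 [ 0.1952992  -0.00661001 -0.98072143]] [-203.06536346  619.15473038  871.65815976]
```

View pics/top0.png

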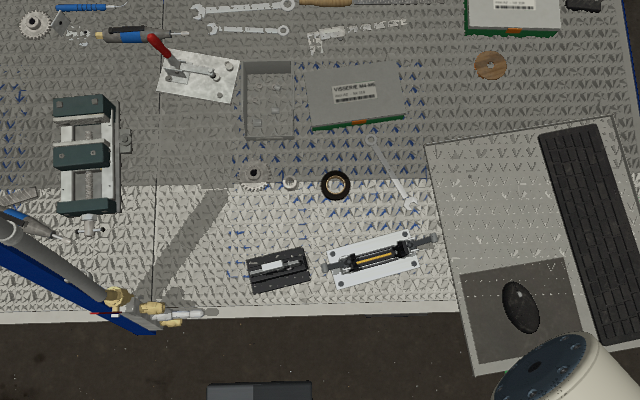

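View pics/scene0.png

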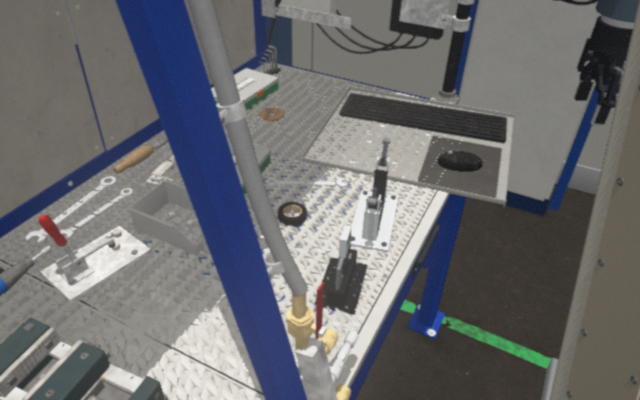

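The top view shows the stand with the board near (278,268) and the frame near (373,260), its levers at (325,268) and (430,238). The tape, bush, gear and spanner lie above them. I'll enlarge that area.

```bash
cat > h.py <<'E'
from workcell import *
import cv2, numpy as np
def ray(c,uv,z):
    "world point on plane z seen at pixel uv"
    R,t=np.array(c['R']),np.array(c['t']);K=np.array(c['camera_matrix'])
    d=R.T@np.linalg.solve(K,[uv[0],uv[1],1.]);o=-R.T@t
    return o+d*(z-o[2])/d[2]
def proj(c,X):
    p=np.array(c['camera_matrix'])@(np.array(c['R'])@np.array(X,float)+np.array(c['t']));return p[:2]/p[2]
E
python3 - <<'E'
from h import *
c=camera('top');im=c['image']
cr=cv2.resize(im[222:302,236:446],None,fx=3.8,fy=3.8,interpolation=cv2.INTER_CUBIC)
cv2.imwrite('pics/c1.png',cr);print(cr.shape)
for uv,z in [((278,268),8),((373,260),12)]:print(ray(c,uv,z))
E
```

```text
(304, 798, 3)
[ 501.71346804 -133.1034593     8.        ]
[ 512.00096996 -319.44124576   12.        ]
```

View pics/c1.png

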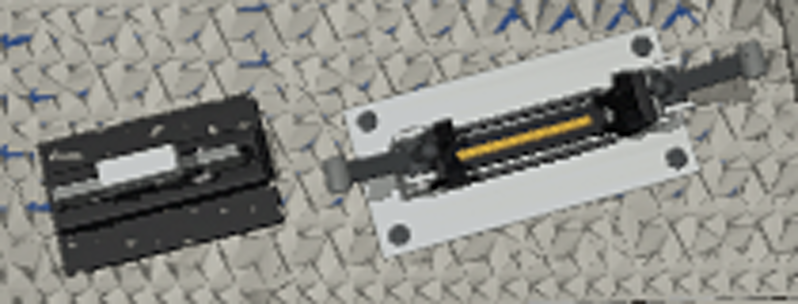

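The enlarged crop shows the grip bar top at crop (137,164), the frame base bolts at (367,121), (642,46), (677,158) and (399,235), and the lever bars at (338,173) and (752,57). I'll turn these into positions.

```bash
python3 - <<'E'
from h import *
c=camera('top')
P=lambda x,y,z: ray(c,(236+(x+.5)/3.8-.5,222+(y+.5)/3.8-.5),z)[:2]
b=np.array([P(*p,12) for p in[(367,121),(642,46),(677,158),(399,235)]])
k=np.array([P(*p,12) for p in[(346,112),(655,28),(697,170),(386,258)]])
print('frame',b.mean(0),k.mean(0),'sides',[np.linalg.norm(k[i]-k[i-1]) for i in range(4)])
for q in(b,k):
  d=q[0]+q[3]-q[1]-q[2];print('y-axis yaw',np.degrees(np.arctan2(-d[0],d[1])))
print('tips',P(338,173,133),P(752,57,133),np.linalg.norm(P(338,173,133)-P(752,57,133)))
g=np.array([P(*p,128) for p in[(97,163),(173,145),(178,163),(101,184)]])
d=g[0]+g[3]-g[1]-g[2];print('grip',g.mean(0),np.degrees(np.arctan2(-d[0],d[1])),[np.linalg.norm(g[i]-g[i-1]) for i in range(4)])
s=np.array([P(*p,8) for p in[(68,274),(283,218)]]);d=s[0]-s[1];print('stand edge',np.degrees(np.arctan2(-d[0],d[1])),np.linalg.norm(d))
E
```

```text
frame [ 515.23488989 -319.44834317] [ 514.33800841 -319.32583671] sides [np.float64(77.09572549955497), np.float64(167.1252847896065), np.float64(76.1116461594455), np.float64(166.198025913591)]
y-axis yaw 13.719382206533963
y-axis yaw 13.848365115941617
tips [ 491.91511883 -222.94059213] [ 539.31077187 -412.62380347] 195.514880740618
grip [ 498.88024786 -132.40125499] 12.77061663827238 [np.float64(9.650257583136122), np.float64(35.18246948754367), np.float64(8.464185124026464), np.float64(35.85685354642407)]
stand edge 12.93591392657297 113.16774805950041
```

Call:
move_arm(rows=[{"slide": [0.735, 0.945, 0.3], "rotation": [0, 0, 0.1125], "fingers": 1}, {"slide": [0.735, 0.945, 0.3], "rotation": [0, 0, 0.1125], "fingers": 1}, {"slide": [0.735, 0.945, 0.3], "rotation": [0, 0, 0.1125], "fingers": 1}])

```text
time: 0.5
eef_pos: [279.9, -414.0, 262.4]
tool_rot: [-1.138, 2.927, -0.002]
wrist_force: [0.1, -0.4, -0.2]
gripper_width: 85.0
```

Call:
move_arm(rows=[{"slide": [0.735, 0.945, 0], "rotation": [0, 0, 0.1125], "fingers": 1}, {"slide": [0.735, 0.945, 0], "rotation": [0, 0, 0.1125], "fingers": 1}, {"slide": [0.735, 0.945, 0], "rotation": [0, 0, 0.1125], "fingers": 1}])

```text
time: 0.8
eef_pos: [353.5, -318.6, 261.3]
tool_rot: [-1.637, 2.681, 0.0]
wrist_force: [0.6, -1.1, -0.4]
gripper_width: 85.1
```

Call:
move_arm(rows=[{"slide": [0.735, 0.945, 0], "rotation": [0, 0, 0.1125], "fingers": 1}, {"slide": [0.735, 0.945, 0], "rotation": [0, 0, 0.1125], "fingers": 1}, {"slide": [0.735, 0.945, 0], "rotation": [0, 0, 0.1125], "fingers": 1}])

```text
time: 1.1
eef_pos: [427.1, -224.0, 261.0]
tool_rot: [-2.083, 2.351, 0.001]
wrist_force: [0.6, -1.0, -0.6]
gripper_width: 85.2
```

Call:
move_arm(rows=[{"slide": [0.735, 0.945, -0.1], "rotation": [0, 0, 0.1125], "fingers": 1}, {"slide": [0.735, 0.945, -0.1], "rotation": [0, 0, 0.1125], "fingers": 1}, {"slide": [0.735, 0.945, -0.1], "rotation": [0, 0, 0.1125], "fingers": 1}, {"slide": [0.735, 0.945, -0.1], "rotation": [0, 0, 0.1125], "fingers": 1}, {"slide": [0.735, 0.945, -0.1], "rotation": [0, 0, 0.1125], "fingers": 1}])

```text
time: 1.6
eef_pos: [498.9, -132.2, 251.0]
tool_rot: [2.456, -1.958, -0.001]
wrist_force: [-0.4, 0.3, -0.3]
gripper_width: 85.3
```

```bash
python3 - <<'E'
from h import *
s=read_state();print(s['time'],s['eef_pos'],s['tool_rot'],s['q'])
c=camera('wrist');cv2.imwrite('pics/w1.png',c['image']);print(c['camera_matrix'],c['R'],c['t'])
g=np.array([499,-132.4]);print(proj(c,[499,-132.4,128]),proj(c,[514.8,-319.4,26]))
E
```

```text
1.6 [ 498.8542301  -132.1967994   250.98795385] [ 2.45610741e+00 -1.95774826e+00 -9.24479200e-04] [ 4.48889248e-02  1.82937876e-01  6.50389857e-02  1.36654493e-04
 -1.45379750e+00  1.79958543e-01]
[[343.14536262   0.         313.09174061]
 [  0.         343.14536262 194.03428124]
 [  0.           0.           1.        ]] [[-0.97456498 -0.22410088  0.0013749 ]
 [-0.21605714  0.94117854  0.25981199]
 [-0.05951812  0.25290661 -0.96565824]] [456.63050129 193.99856964 459.68848416]
[313.30489308 187.5334463 ] [341.27069287 -30.10279163]
```

View pics/w1.png

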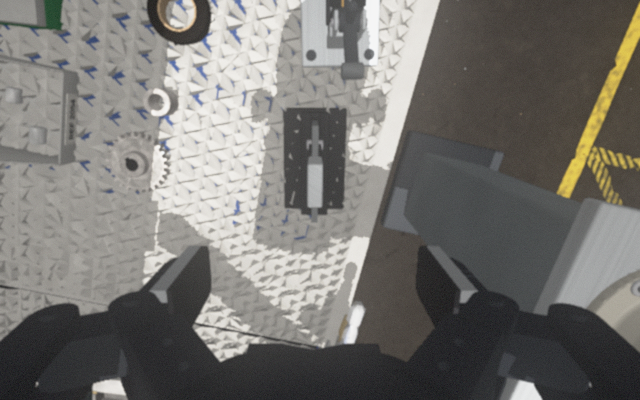

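The wrist view shows the grip bar at columns 308–323, rows 162–208, close to the predicted (313,188). I'll measure it exactly.

```bash
python3 - <<'E'
from h import *
c=camera('wrist');im=c['image'];x0,y0=290,115
g=cv2.cvtColor(im,cv2.COLOR_BGR2GRAY)[y0:215,x0:342]
print(g[50:90:10,10:36])
m=(g>140).astype(np.uint8)
for k in cv2.findContours(m,0,2)[0]:
    if cv2.contourArea(k)>60:
        r=cv2.minAreaRect(k);print(cv2.contourArea(k),r)
        bx=cv2.boxPoints(r)+[x0,y0]
        for p in bx:print(p,ray(c,p,128)[:2])
        ce=np.array(r[0])+[x0,y0];print('c',ce,ray(c,ce,128)[:2])
cv2.imwrite('pics/w1c.png',cv2.resize(im[100:220,270:360],None,fx=5,fy=5,interpolation=2))
E
```

```text
[[ 67  65  65  63  73  67  78 122 148 164 165 165 168 168 169 169 169 164
  165 162 164 146 115  71  66  66]
 [ 67  60  67  70  68  67  87 130 167 181 185 183 184 182 181 180 187 186
  186 186 178 154 117  79  65  68]
 [ 65  64  68  69  68  74  91 127 165 173 179 180 182 182 187 183 186 184
  187 186 181 150 112  77  62  68]
 [ 68  65  68  66  69  71  90 132 164 180 179 178 178 182 179 177 182 181
  182 180 172 145  99  69  65  67]]
547.5 ((24.499996185302734, 70.5), (12.999998092651367, 42.99999237060547), 0.0)
[307.99999619 207.        ] [ 499.38729594 -116.10466278]
[307.99999619 164.00000381] [ 507.10289393 -150.417795  ]
[320.99999619 164.        ] [ 497.19491627 -152.68429669]
[320.99999619 207.        ] [ 489.14180729 -118.44718312]
c [314.49999619 185.5       ] [ 498.27277977 -134.70025283]
```

View pics/w1c.png

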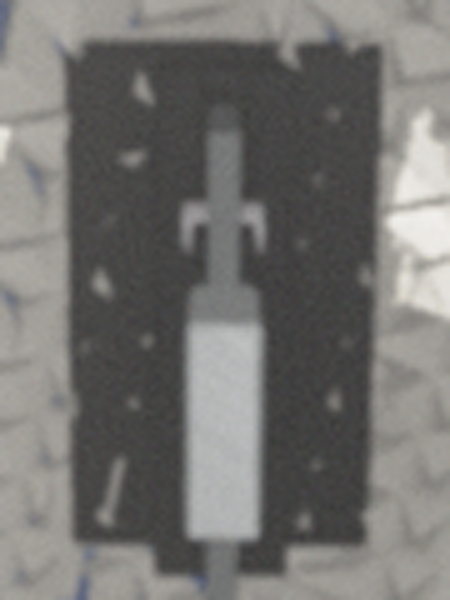

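The bar is at (498.3,-134.3) and lined up with the tool, so I'll go down and grip.

Call:
move_arm(rows=[{"slide": [-0.005, -0.02, -0.4], "rotation": [0, 0, 0], "fingers": 0.6}, {"slide": [-0.005, -0.02, -0.8], "rotation": [0, 0, 0], "fingers": 0.6}])

```text
time: 1.9
eef_pos: [498.8, -135.5, 171.7]
tool_rot: [-2.452, 1.959, -0.005]
wrist_force: [-0.0, 0.1, -0.5]
gripper_width: 59.2
```

Call:
move_arm(rows=[{"slide": [0, 0, -0.4], "rotation": [0, 0, 0], "fingers": 0.6}, {"slide": [0, 0, -0.8], "rotation": [0, 0, 0], "fingers": 0.6}, {"slide": [0, 0, -0.8], "rotation": [0, 0, 0], "fingers": 0.6}, {"slide": [0, 0, -0.8], "rotation": [0, 0, 0], "fingers": 0}, {"slide": [0, 0, -0.8], "rotation": [0, 0, 0], "fingers": 0}, {"slide": [0, 0, -0.8], "rotation": [0, 0, 0], "fingers": 0}, {"slide": [0, 0, -0.8], "rotation": [0, 0, 0], "fingers": 0}, {"slide": [0, 0, -0.8], "rotation": [0, 0, 0], "fingers": 0}], newtons=50)

```text
time: 2.7
eef_pos: [499.7, -134.9, 94.0]
tool_rot: [-2.455, 1.957, -0.006]
wrist_force: [-1.8, -0.1, 6.0]
gripper_width: 11.4
```

```bash
python3 - <<'E'
from h import *
s=read_state();print(s['time'],s['eef_pos'],s['tool_rot'],s['gripper_width'],s['wrist_force'],s['torque'])
E
```

```text
2.7 [ 499.71608936 -134.88453607   93.9644926 ] [-2.45547848  1.95705818 -0.00589015] 11.442648596731189 [-1.78279173 -0.05962957  5.97437258] [-0.13435884  0.81982035 -0.09170655]
```

Grip width is 11.4 mm, as expected for the bar. The 6 N upward force comes from the pads swinging forward as they close. Next, lift.

Call:
move_arm(rows=[{"slide": [0, 0, 0.1], "rotation": [0, 0, 0], "fingers": 0}, {"slide": [0, 0, 0.2], "rotation": [0, 0, 0], "fingers": 0}, {"slide": [0, 0, 0.4], "rotation": [0, 0, 0], "fingers": 0}, {"slide": [0, 0, 0.6], "rotation": [0, 0, 0], "fingers": 0}, {"slide": [0, 0, 0.8], "rotation": [0, 0, 0], "fingers": 0}])

```text
time: 3.2
eef_pos: [498.6, -134.3, 173.2]
tool_rot: [-2.456, 1.958, -0.001]
wrist_force: [0.0, -0.4, -2.0]
gripper_width: 11.5
```

Call:
move_arm(rows=[{"slide": [0, 0, 0.4], "rotation": [0, 0, 0], "fingers": 0}, {"slide": [0, 0, 0.8], "rotation": [0, 0, 0], "fingers": 0}, {"slide": [0.04, -0.3, 0.8], "rotation": [0, 0, 0], "fingers": 0}, {"slide": [0.08, -0.6, 0.8], "rotation": [0, 0, 0], "fingers": 0}, {"slide": [0.1, -0.9, 0.8], "rotation": [0, 0, 0], "fingers": 0}])

```text
time: 3.7
eef_pos: [508.8, -225.1, 252.8]
tool_rot: [-2.456, 1.956, -0.003]
wrist_force: [0.8, -0.1, -1.6]
gripper_width: 11.4
```

Call:
move_arm(rows=[{"slide": [0.04, -0.4, 0], "rotation": [0, 0, 0.0056], "fingers": 0}, {"slide": [0.06, -0.8, 0], "rotation": [0, 0, 0.0056], "fingers": 0}, {"slide": [0.065, -0.95, 0], "rotation": [0, 0, 0.0056], "fingers": 0}, {"slide": [0.065, -0.95, 0], "rotation": [0, 0, 0.0056], "fingers": 0}, {"slide": [0.065, -0.95, 0], "rotation": [0, 0, 0.0056], "fingers": 0}])

```text
time: 4.2
eef_pos: [514.9, -319.1, 251.7]
tool_rot: [-2.473, 1.937, -0.0]
wrist_force: [0.5, -0.5, -1.5]
gripper_width: 11.7
```

```bash
python3 - <<'E'
from h import *
s=read_state();print(s['time'],s['eef_pos'],s['tool_rot'],s['gripper_width'],s['wrist_force'])
c=camera('wrist');a=c['image'];d=camera('top');np.save('pics/w.npy',c['R']);b=d['image'][210:310,280:480]
cv2.imwrite('pics/w2.png',np.vstack([cv2.resize(a[0:260,200:440],(480,520)) if 0 else a,]))
cv2.imwrite('pics/w2.png',np.hstack([a[:,160:480],cv2.resize(b,None,fx=2.3,fy=4,interpolation=2)]))
E
```

```text
4.2 [ 514.94496011 -319.11250667  251.6851114 ] [-2.47279042e+00  1.93690954e+00 -2.75987741e-04] 11.673913339056966 [ 0.53640502 -0.52704036 -1.497087  ]
```

View pics/w2.png

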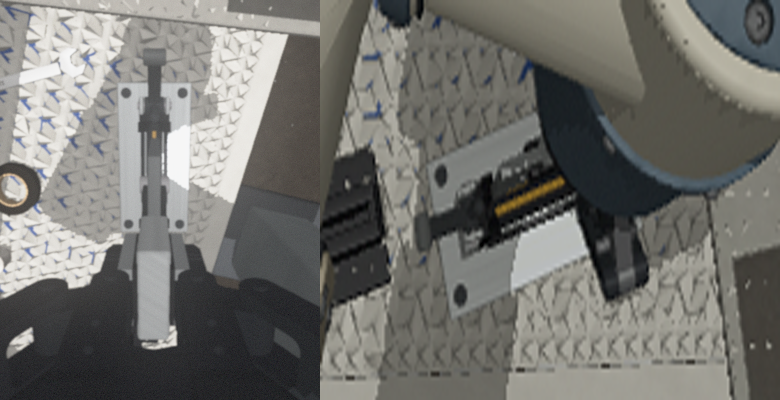

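The wrist view shows the board held over the frame. The base bolts are at full-image pixels (284,93), (343,93), (289,225) and (345,224), and the right tip is at (314,55). I'll work out the offset between the frame and the board in this same view.

```bash
python3 - <<'E'
from h import *
c=camera('wrist');im=c['image'];g=cv2.cvtColor(im,cv2.COLOR_BGR2GRAY)
P=[]
for u,v in[(284,93),(343,93),(289,225),(345,224)]:
    w=g[v-9:v+10,u-9:u+10].astype(float);m=((w<95)).astype(np.uint8)
    n,l,st,ce=cv2.connectedComponentsWithStats(m);i=max(range(1,n),key=lambda i:st[i,4]-8*np.hypot(*(ce[i]-9)))
    p=ce[i]+[u-9,v-9];X=ray(c,p,12)[:2];P.append(X);print(p,st[i,4],X)
P=np.array(P);print('frame c',P.mean(0));d=P[2]+P[3]-P[0]-P[1];print('yaw',np.degrees(np.arctan2(-d[0],d[1])),np.linalg.norm(d)/2,'w',np.linalg.norm(P[0]-P[1]))
# grip bar
z=251.7-94+128
r=g[240:345,280:345]
for row in(15,40,60,80,95):
    a=np.abs(np.diff(cv2.GaussianBlur(r[row:row+3].astype(np.float32),(3,3),0).mean(0)));i=np.argsort(a)[-6:];print(row+240,sorted(i+280))
a=np.where(r[:,34]>0)[0]
print([int(x) for x in g[205:350:3,313]])
print('bar pred top centre',proj(c,[514.9,-319.1,z]),'tip R',ray(c,(314,55),133))
p=g[45:66:2,298:332];print(p[:, ::2])
E
```

```text
[285.625    91.78125] 32 [ 562.51944753 -385.35145317]
[342.          90.36363636] 11 [ 504.55219193 -401.30436932]
[288.31578947 223.18421053] 38 [ 526.48143637 -241.24372323]
[339.25714286 223.48571429] 35 [ 468.10452253 -255.42516244]
frame c [ 515.41439959 -320.83117704]
yaw 14.034187932153745 149.4545059583096 w 60.1223606960801
255 [np.int64(293), np.int64(295), np.int64(296), np.int64(297), np.int64(329), np.int64(330)]
280 [np.int64(296), np.int64(297), np.int64(298), np.int64(328), np.int64(329), np.int64(330)]
300 [np.int64(296), np.int64(297), np.int64(298), np.int64(327), np.int64(328), np.int64(329)]
320 [np.int64(296), np.int64(297), np.int64(298), np.int64(327), np.int64(328), np.int64(329)]
335 [np.int64(296), np.int64(297), np.int64(298), np.int64(335), np.int64(336), np.int64(337)]
[123, 118, 119, 122, 127, 126, 127, 123, 129, 127, 124, 127, 127, 126, 125, 136, 170, 180, 174, 173, 175, 175, 176, 170, 174, 174, 171, 173, 174, 173, 171, 173, 171, 166, 171, 173, 173, 167, 170, 168, 165, 171, 169, 164, 163, 85, 141, 194, 124]
bar pred top centre [315.30809156 293.51421086] tip R [ 538.697603   -413.72627574  133.        ]
[[157 157 153 152 155 157 163 163 161 159 164 162 156 151 147 133 144]
 [151 155 150 140 126 123 129 132 132 131 131 124 120 124 137 137 128]
 [144 155 143 124 111 113 111 111 111 108 109 110 110 108 136 165 160]
 [136 145 145 117 120 114 117 118 117 116 119 117 113 113 129 167 169]
 [124 137 147 116 125 123 122 122 120 122 119 121 125 120 135 171 175]
 [114 122 139 116 122 124 124 126 120 121 120 120 120 117 131 172 170]
 [142 125 121 109 112 115 113 117 115 117 113 116 117 113 132 172 173]
 [170 169 157 111 102 109 108 108 110 109 111 111 112 104 126 159 156]
 [170 166 165 117  96 100 101 102 102  99 104 103 101 101 112 136 142]
 [173 167 156 125  97  94  95  97  95  94  93  95  93  98 125 150 165]
 [161 149 159 154 133 104  82  85  86  88  85  85 116 140 151 150 152]]
```

Call:
move_arm(rows=[{"slide": [0.003, -0.008, -0.3], "rotation": [0, 0, 0], "fingers": 0}, {"slide": [0.003, -0.008, -0.6], "rotation": [0, 0, 0], "fingers": 0}, {"slide": [0.003, -0.008, -0.6], "rotation": [0, 0, 0], "fingers": 0}, {"slide": [0.003, -0.008, -0.68], "rotation": [0, 0, 0], "fingers": 0}, {"slide": [0.003, -0.008, -0.76], "rotation": [0, 0, 0], "fingers": 0}, {"slide": [0.003, -0.008, -0.84], "rotation": [0, 0, 0], "fingers": 0}, {"slide": [0.003, -0.008, -0.84], "rotation": [0, 0, 0], "fingers": 0}])

```text
time: 5.05
eef_pos: [514.9, -319.8, 166.5]
tool_rot: [2.474, -1.937, -0.002]
wrist_force: [-0.5, 1.3, -2.5]
gripper_width: 11.5
```

```bash
python3 - <<'E'
from h import *
s=read_state();print(s['time'],s['eef_pos'],s['tool_rot'],s['gripper_width'],s['wrist_force'],s['torque'])
a=camera('wrist')['image'];b=camera('scene')['image'][130:260,300:440]
cv2.imwrite('pics/w3.png',np.hstack([a[:,160:480],cv2.resize(b,(430,400),interpolation=2)]))
E
```

```text
5.05 [ 514.91558329 -319.84956123  166.45177399] [ 2.47352968e+00 -1.93672231e+00 -2.24598945e-03] 11.471629136358075 [-0.52188592  1.25922301 -2.45954207] [ 0.04697803  0.0666363  -0.00989918]
```

View pics/w3.png

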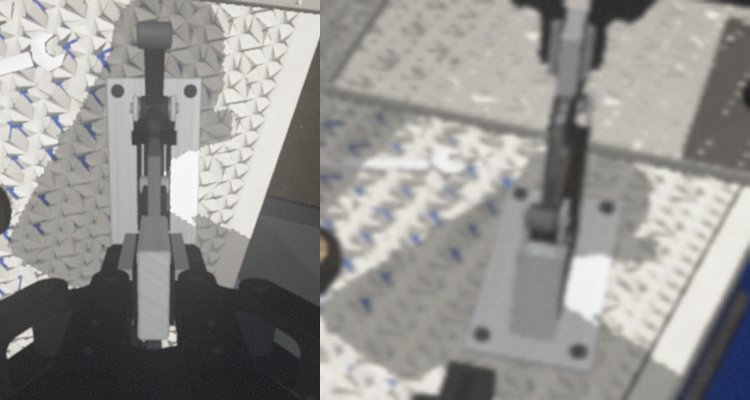

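The foot is now about 80 mm up and inside the guides, with almost no contact force. I'll keep lowering slowly.

Call:
move_arm(rows=[{"slide": [0, 0, -0.08], "rotation": [0, 0, 0], "fingers": 0}, {"slide": [0, 0, -0.16], "rotation": [0, 0, 0], "fingers": 0}, {"slide": [0, 0, -0.24], "rotation": [0, 0, 0], "fingers": 0}, {"slide": [0, 0, -0.3], "rotation": [0, 0, 0], "fingers": 0}, {"slide": [0, 0, -0.3], "rotation": [0, 0, 0], "fingers": 0}])

```text
time: 5.65
eef_pos: [514.6, -319.9, 135.8]
tool_rot: [2.473, -1.937, -0.004]
wrist_force: [-0.9, 1.5, -1.3]
gripper_width: 11.2
```

Call:
move_arm(rows=[{"slide": [0, 0, -0.06], "rotation": [0, 0, 0], "fingers": 0}, {"slide": [0, 0, -0.12], "rotation": [0, 0, 0], "fingers": 0}, {"slide": [0, 0, -0.18], "rotation": [0, 0, 0], "fingers": 0}, {"slide": [0, 0, -0.22], "rotation": [0, 0, 0], "fingers": 0}, {"slide": [0, 0, -0.22], "rotation": [0, 0, 0], "fingers": 0}, {"slide": [0, 0, -0.22], "rotation": [0, 0, 0], "fingers": 0}])

```text
time: 6.25
eef_pos: [515.3, -320.3, 115.3]
tool_rot: [2.474, -1.936, 0.0]
wrist_force: [-1.0, -0.5, -1.4]
gripper_width: 11.0
```

Call:
move_arm(rows=[{"slide": [0, 0, -0.01], "rotation": [0, 0, 0], "fingers": 0}, {"slide": [0, 0, -0.02], "rotation": [0, 0, 0], "fingers": 0}, {"slide": [0, 0, -0.03], "rotation": [0, 0, 0], "fingers": 0}, {"slide": [0, 0, -0.03], "rotation": [0, 0, 0], "fingers": 0}])

```text
time: 6.65
eef_pos: [515.2, -320.1, 112.2]
tool_rot: [-2.474, 1.937, 0.0]
wrist_force: [-0.9, 0.4, -2.4]
gripper_width: 11.6
```

Call:
move_arm(rows=[{"slide": [0, 0, -0.01], "rotation": [0, 0, 0], "fingers": 0}, {"slide": [0, 0, -0.015], "rotation": [0, 0, 0], "fingers": 0}, {"slide": [0, 0, -0.015], "rotation": [0, 0, 0], "fingers": 0}])

```text
time: 6.95
eef_pos: [515.3, -320.2, 111.1]
tool_rot: [2.474, -1.937, 0.001]
wrist_force: [-1.5, 1.2, 1.4]
gripper_width: 11.5
```

The wrist force rose by about 3 N, so the board is on the connector. I'll release it there, wait, then rise and look.

Call:
move_arm(rows=[{"slide": [0, 0, 0], "rotation": [0, 0, 0], "fingers": 0.25}, {"slide": [0, 0, 0], "rotation": [0, 0, 0], "fingers": 0.5}, {"slide": [0, 0, 0], "rotation": [0, 0, 0], "fingers": 0.5}, {"slide": [0, 0, 0.3], "rotation": [0, 0, 0], "fingers": 0.5}, {"slide": [0, 0, 0.6], "rotation": [0, 0, 0], "fingers": 0.5}, {"slide": [0, 0, 0.9], "rotation": [0, 0, 0], "fingers": 0.5}, {"slide": [0, 0, 0.9], "rotation": [0, 0, 0], "fingers": 0.5}, {"slide": [0, 0, 0.9], "rotation": [0, 0, 0], "fingers": 0}])

```text
time: 7.75
eef_pos: [515.6, -320.2, 201.3]
tool_rot: [-2.473, 1.936, -0.002]
wrist_force: [0.2, 0.0, -1.3]
gripper_width: 29.4
```

```bash
python3 - <<'E'
from h import *
s=read_state();print(s['time'],s['eef_pos'],s['gripper_width'],s['wrist_force'],s['torque'])
c=camera('wrist');a=c['image'];d=camera('scene');b=d['image'][130:260,300:440]
np.savez('pics/w4.npz',**{k:np.array(c[k]) for k in c})
cv2.imwrite('pics/w4.png',np.hstack([a[:,160:480],cv2.resize(b,(430,400),interpolation=2)]))
cv2.imwrite('pics/w4s.png',d['image'])
y=np.radians(14);ex=np.array([np.cos(y),np.sin(y),0]);ey=np.array([-np.sin(y),np.cos(y),0]);o=np.array([515.2,-320,0])
for n,cc in(('w',c),('s',d)):
  for zz in(146,140):print(n,'grip top',zz,[proj(cc,o+18*k*ey+[0,0,zz]).round(1) for k in(-1,1)])
  for k in(1,-1):
    for v in(1.1,1.2,1.3):
      t=v-.35;print(n,k,v,proj(cc,o+k*ey*(62+46*np.sin(t))+[0,0,104+46*np.cos(t)]).round(1))
E
```

```text
7.75 [ 515.59141264 -320.20932901  201.33318441] 29.43320767207476 [ 0.22782294  0.03250087 -1.26331586] [0.03370219 0.03031215 0.02787458]
w grip top 146 [array([314.5, 186.5]), array([314.5, 243. ])]
w grip top 140 [array([314.4, 184.2]), array([314.4, 239.3])]
w 1 1.1 [314.4 338.4]
w 1 1.2 [314.4 339.2]
w 1 1.3 [314.4 339.2]
w -1 1.1 [314.4  51.8]
w -1 1.2 [314.4  46.6]
w -1 1.3 [314.4  42.2]
s grip top 146 [array([381.2, 157.2]), array([378.6, 167.7])]
s grip top 140 [array([380.9, 159.8]), array([378.3, 170.4])]
s 1 1.1 [372.1 195.9]
s 1 1.2 [371.6 198.5]
s 1 1.3 [371.2 201.1]
s -1 1.1 [385.9 140.5]
s -1 1.2 [385.9 141. ]
s -1 1.3 [385.9 141.8]
```

View pics/w4.png

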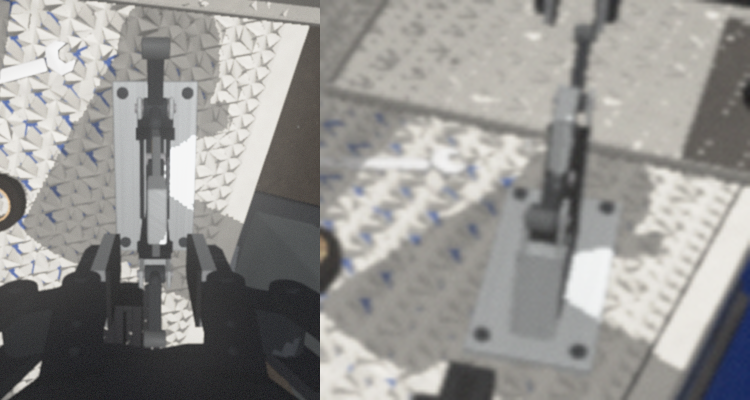

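The board rests on the connector. The grip bar's top matches the 26 mm foot height, with rows 189–243 seen against 186–243 predicted. Both tips match a lever value of about 1.2. Next I'll push the left lever inward from outside with the fingers shut.

Call:
move_arm(rows=[{"slide": [-0.12, 0.49, 0], "rotation": [0, 0, 0], "fingers": 0}, {"slide": [-0.24, 0.97, 0], "rotation": [0, 0, 0], "fingers": 0}, {"slide": [-0.24, 0.97, 0], "rotation": [0, 0, 0], "fingers": 0}])

```text
time: 8.15
eef_pos: [489.4, -219.0, 199.8]
tool_rot: [-2.477, 1.932, 0.005]
wrist_force: [0.4, -0.3, 0.0]
gripper_width: 0.3
```

Call:
move_arm(rows=[{"slide": [-0.065, 0.255, 0], "rotation": [0, 0, 0], "fingers": 0}, {"slide": [-0.065, 0.255, -0.3], "rotation": [0, 0, 0], "fingers": 0}, {"slide": [-0.065, 0.255, -0.6], "rotation": [0, 0, 0], "fingers": 0}, {"slide": [-0.065, 0.255, -0.76], "rotation": [0, 0, 0], "fingers": 0}, {"slide": [-0.065, 0.255, -0.76], "rotation": [0, 0, 0], "fingers": 0}])

```text
time: 8.65
eef_pos: [482.3, -197.2, 121.4]
tool_rot: [2.471, -1.935, -0.01]
wrist_force: [-0.5, -0.0, 0.2]
gripper_width: 0.1
```

Call:
move_arm(rows=[{"slide": [0.024, -0.097, 0], "rotation": [0, 0, 0], "fingers": 0}, {"slide": [0.048, -0.194, 0.02], "rotation": [0, 0, 0], "fingers": 0}, {"slide": [0.073, -0.291, 0.06], "rotation": [0, 0, 0], "fingers": 0}, {"slide": [0.097, -0.388, 0.1], "rotation": [0, 0, 0], "fingers": 0}, {"slide": [0.11, -0.437, 0.13], "rotation": [0, 0, 0], "fingers": 0}, {"slide": [0.11, -0.437, 0.13], "rotation": [0, 0, 0], "fingers": 0}])

```text
time: 9.25
eef_pos: [496.8, -242.5, 139.1]
tool_rot: [-2.472, 1.937, -0.004]
wrist_force: [0.6, 0.0, -0.5]
gripper_width: -0.1
```

```bash
python3 - <<'E'
from h import *
s=read_state();print(s['eef_pos'],s['wrist_force'],s['torque'])
c=camera('wrist');a=c['image'];d=camera('scene');b=d['image'][130:260,300:440]
cv2.imwrite('pics/w5.png',np.hstack([a[:,160:480],cv2.resize(b,(430,400),interpolation=2)]))
E
```

```text
[ 496.79617509 -242.49370888  139.09983137] [ 0.6410648   0.00830749 -0.52669811] [-0.0182133   0.00910684 -0.00790009]
```

View pics/w5.png

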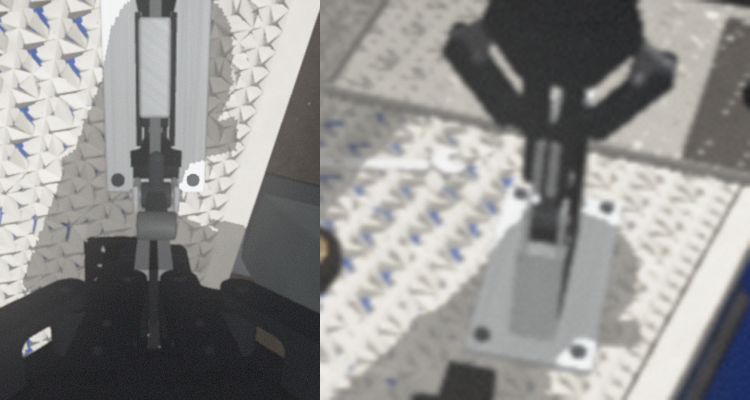

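The left lever is now near upright, with its bar at (156,225) and the fingers just behind it. I'll press it to its stop.

Call:
move_arm(rows=[{"slide": [0.012, -0.048, 0.02], "rotation": [0, 0, 0], "fingers": 0}, {"slide": [0.024, -0.097, 0.04], "rotation": [0, 0, 0], "fingers": 0}, {"slide": [0.034, -0.136, 0.04], "rotation": [0, 0, 0], "fingers": 0}, {"slide": [0.041, -0.165, 0.04], "rotation": [0, 0, 0], "fingers": 0}, {"slide": [0.041, -0.165, 0.04], "rotation": [0, 0, 0], "fingers": 0}])

```text
time: 9.85
eef_pos: [499.5, -258.1, 141.2]
tool_rot: [2.473, -1.937, -0.002]
wrist_force: [-0.5, 2.4, -2.3]
gripper_width: 0.2
```

Call:
move_arm(rows=[{"slide": [0.005, -0.02, 0], "rotation": [0, 0, 0], "fingers": 0}, {"slide": [0.01, -0.04, 0], "rotation": [0, 0, 0], "fingers": 0}, {"slide": [0.01, -0.04, 0], "rotation": [0, 0, 0], "fingers": 0}])

```text
time: 10.15
eef_pos: [499.9, -259.6, 141.2]
tool_rot: [-2.472, 1.935, 0.007]
wrist_force: [-3.6, 11.4, 0.4]
gripper_width: 0.0
```

The force rose to 12 N at y = 62 mm, where the stop is expected at 63. Next I'll retreat and do the right lever.

Call:
move_arm(rows=[{"slide": [-0.05, 0.2, 0], "rotation": [0, 0, 0], "fingers": 0}, {"slide": [-0.05, 0.2, 0.3], "rotation": [0, 0, 0], "fingers": 0}, {"slide": [-0.05, 0.2, 0.65], "rotation": [0, 0, 0], "fingers": 0}, {"slide": [0.04, -0.2, 0.65], "rotation": [0, 0, 0], "fingers": 0}, {"slide": [0.15, -0.6, 0.65], "rotation": [0, 0, 0], "fingers": 0}, {"slide": [0.24, -0.97, 0.65], "rotation": [0, 0, 0], "fingers": 0}])

```text
time: 10.75
eef_pos: [525.9, -361.6, 208.6]
tool_rot: [2.474, -1.935, 0.007]
wrist_force: [0.5, 0.6, 0.0]
gripper_width: 0.1
```

Call:
move_arm(rows=[{"slide": [0.1, -0.4, 0], "rotation": [0, 0, 0], "fingers": 0}, {"slide": [0.21, -0.82, 0], "rotation": [0, 0, 0], "fingers": 0}, {"slide": [0.21, -0.82, 0], "rotation": [0, 0, 0], "fingers": 0}, {"slide": [0.21, -0.82, 0], "rotation": [0, 0, 0], "fingers": 0}])

```text
time: 11.15
eef_pos: [545.9, -442.8, 206.4]
tool_rot: [2.471, -1.938, 0.002]
wrist_force: [0.6, 1.6, 0.5]
gripper_width: -0.4
```

```bash
python3 - <<'E'
from h import *
s=read_state();e=s['eef_pos'];print(s['time'],e,s['tool_rot'],s['wrist_force']);y=np.radians(14);d=e[:2]-[515.2,-320]
print('frame x,y',d@[np.cos(y),np.sin(y)],d@[-np.sin(y),np.cos(y)])
E
```

```text
11.15 [ 545.90409307 -442.76310128  206.38527214] [ 2.47088655e+00 -1.93800161e+00  1.52334644e-03] [0.57251987 1.59129851 0.45317836]
frame x,y 0.0929681181721709 -126.5445049159586
```

Call:
move_arm(rows=[{"slide": [0, 0, -0.4], "rotation": [0, 0, 0], "fingers": 0}, {"slide": [0, 0, -0.82], "rotation": [0, 0, 0], "fingers": 0}, {"slide": [0, 0, -0.82], "rotation": [0, 0, 0], "fingers": 0}])

```text
time: 11.45
eef_pos: [543.0, -437.8, 119.2]
tool_rot: [2.474, -1.936, -0.017]
wrist_force: [-0.7, 0.7, -1.9]
gripper_width: 0.5
```

Call:
move_arm(rows=[{"slide": [-0.024, 0.097, 0], "rotation": [0, 0, 0], "fingers": 0}, {"slide": [-0.048, 0.194, 0.02], "rotation": [0, 0, 0], "fingers": 0}, {"slide": [-0.073, 0.291, 0.06], "rotation": [0, 0, 0], "fingers": 0}, {"slide": [-0.097, 0.388, 0.1], "rotation": [0, 0, 0], "fingers": 0}, {"slide": [-0.11, 0.437, 0.13], "rotation": [0, 0, 0], "fingers": 0}, {"slide": [-0.124, 0.495, 0.16], "rotation": [0, 0, 0], "fingers": 0}, {"slide": [-0.136, 0.544, 0.17], "rotation": [0, 0, 0], "fingers": 0}, {"slide": [-0.148, 0.592, 0.17], "rotation": [0, 0, 0], "fingers": 0}])

```text
time: 12.25
eef_pos: [531.4, -381.2, 142.3]
tool_rot: [-2.474, 1.936, -0.002]
wrist_force: [3.6, -2.6, 0.9]
gripper_width: 0.2
```

Call:
move_arm(rows=[{"slide": [-0.007, 0.029, 0], "rotation": [0, 0, 0], "fingers": 0}, {"slide": [-0.014, 0.058, 0], "rotation": [0, 0, 0], "fingers": 0}, {"slide": [-0.014, 0.058, 0], "rotation": [0, 0, 0], "fingers": 0}])

```text
time: 12.55
eef_pos: [531.1, -380.0, 142.3]
tool_rot: [2.47, -1.935, 0.012]
wrist_force: [7.0, -17.1, -4.5]
gripper_width: 0.2
```

The right lever is at its stop: y = -62 mm, 18 N. I'll retreat and check both.

Call:
move_arm(rows=[{"slide": [0.05, -0.2, 0], "rotation": [0, 0, 0], "fingers": 0}, {"slide": [0.05, -0.2, 0.3], "rotation": [0, 0, 0], "fingers": 0}, {"slide": [0.05, -0.2, 0.75], "rotation": [0, 0, 0], "fingers": 0}, {"slide": [-0.04, 0.2, 0.95], "rotation": [0, 0, 0], "fingers": 0}, {"slide": [-0.15, 0.6, 0.95], "rotation": [0, 0, 0], "fingers": 0}, {"slide": [-0.22, 0.9, 0.95], "rotation": [0, 0, 0], "fingers": 0}, {"slide": [-0.22, 0.9, 0.95], "rotation": [0, 0, 0], "fingers": 0}, {"slide": [-0.22, 0.9, 0.95], "rotation": [0, 0, 0], "fingers": 0}])

```text
time: 13.35
eef_pos: [507.0, -284.8, 236.2]
tool_rot: [2.475, -1.935, -0.004]
wrist_force: [-0.2, -0.1, -0.4]
gripper_width: -0.1
```

```bash
python3 - <<'E'
from h import *
s=read_state();e=s['eef_pos'];print(s['time'],e,s['wrist_force'])
c=camera('wrist');d=camera('scene')
cv2.imwrite('pics/w6.png',np.hstack([cv2.resize(c['image'][0:400,234:394],(320,800))[:600],cv2.resize(d['image'][140:240,340:420],(480,600),interpolation=2)]))
y=np.radians(14);ey=np.array([-np.sin(y),np.cos(y),0]);o=np.array([515.2,-320,0])
f=lambda n,p:((p-[234,0])*2 if n=='w' else (p-[340,140])*6+[320,0]).round(0)
for n,cc in(('w',c),('s',d)):
  for zz in(146,140):print(n,'grip top',zz,[f(n,proj(cc,o+18*k*ey+[0,0,zz])) for k in(-1,1)])
  for k in(1,-1):
    for v in(0,.12,.3):
      t=v-.35;print(n,k,v,f(n,proj(cc,o+k*ey*(62+46*np.sin(t))+[0,0,104+46*np.cos(t)])))
E
```

```text
13.35 [ 506.95999168 -284.76995531  236.16508196] [-0.17533818 -0.05714832 -0.43328157]
w grip top 146 [array([161., 240.]), array([160., 347.])]
w grip top 140 [array([160., 240.]), array([160., 344.])]
w 1 0 [160. 426.]
w 1 0.12 [160. 442.]
w 1 0.3 [160. 465.]
w -1 0 [161. 150.]
w -1 0.12 [161. 132.]
w -1 0.3 [161. 104.]
s grip top 146 [array([567., 103.]), array([551., 166.])]
s grip top 140 [array([565., 119.]), array([550., 183.])]
s 1 0 [539. 216.]
s 1 0.12 [537. 221.]
s 1 0.3 [533. 234.]
s -1 0 [579.  52.]
s -1 0.12 [582.  40.]
s -1 0.3 [586.  23.]
```

View pics/w6.png

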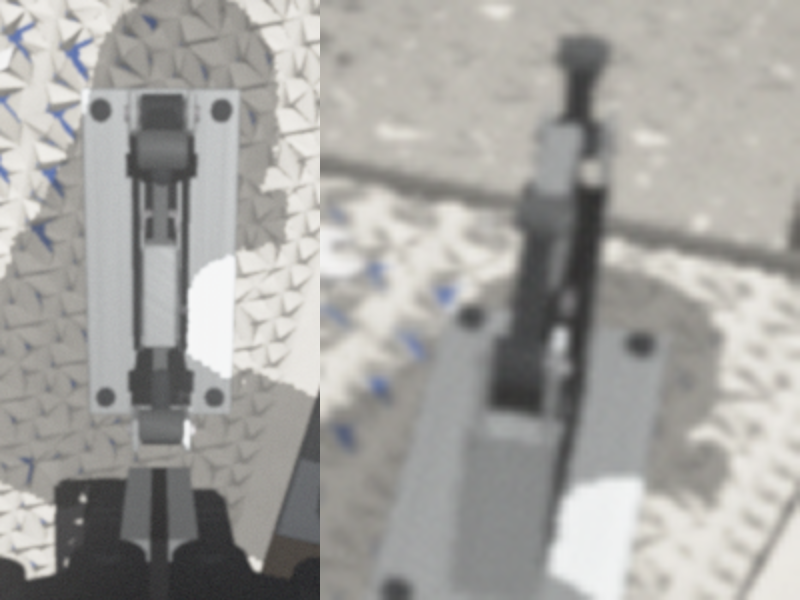

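Both lever bars are where a lever value of 0 would put them: (162,151) seen against (161,150) predicted, and (163,427) against (160,426). The grip top in the scene view starts at about y = 120, against 119 predicted for home and 103 for merely resting. I'm handing in.

```bash
python3 -c "
from workcell import *
print(hand_in())"
```

```text
the job is handed in; nothing more can be done
None
```

The board is home in the card frame with both ejector levers swung fully inward. I handed the job in at about 13.4 s of the 69 s allowed, and no verdict is reported.

I gripped the board by its bar (11.4 mm measured opening), carried it over the frame and lowered it slowly onto the connector. Contact showed as a rise of about 3 N. With the board released and both levers still near 1.2 rad, I pushed the left lever in, then the right, using shut fingers. Each reached its stop with 12 to 18 N at the expected spot.

**Last checks:**
- **Levers:** both cross bars match the position for 0 rad to within about 2 px in the wrist view, on an enlarged picture.
- **Board height:** the grip bar's top matches the home height in the scene view (about 120 seen, against 119 for home and 103 for merely resting).
- **Contact:** the gripper is clear of everything and the wrist force is near zero.
- **Bystanders:** I touched none of the loose parts, but did not measure their positions again at the end.
- **Disagreement:** two frame-centre estimates differed by about 1.5 mm, within the play of the guides, and I used a value between them.

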